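# Lay up a stacked heel on a shoe

## Robot

A 6-joint arm with a two-finger parallel gripper is mounted at the origin on the work surface. World frame = base frame: x ahead of the robot, y to its left, z up, the work surface at z = 0. Lengths are in m, angles in rad, forces in N, time in s.
With the tool pointing down it reaches from about 0.25 to 0.775 m from the base axis. Payload 4 kg.
Tool frame: the origin (TCP) lies at the centre of the arm's flange, where the gripper is bolted on; the fingertips stand 199 mm ahead of it and the grasp point (between the pads) lies arm.tcp_to_grasp ahead of it (arm.tcp_to_grasp is the distance from the TCP to the grasp point, in m); z points along the fingers, y is the line along which they close (so a half turn about z gives the same grasp; the last joint's range is limited). The gripper opens to 94 mm and grips with 3 to 60 N. Pads are 16 mm wide; open, the fingers measure 119 mm over their backs; the gripper's body (75 mm by 177 mm) begins 78 mm behind the grasp point.
Start: joints at [-1.244, 0.087, 1.371, -0, 1.684, -0.103], TCP at [0.229, -0.5, 0.405] pointing down, gripper open.
Joint ranges: [-3.1, 3.1], [-0.76, 2.03], [0.27, 2.55], [-1.08, 4.22], [0.17, 2.65], [-2.57, 2.57]. Speed limits (rad/s): [2.79, 2.79, 3.14, 3.14, 3.14, 3.14].

## Interface

Orientations are given as a unit quaternion [w, x, y, z].
In Python, from bench import arm gives the robot as it stands.
- The arm moves only by the shell command python3 -m jog 'ROWS'. ROWS is JSON, a list of rows, each a list of 5 numbers: the shift along the tool's x, y, z each as a share of 120 mm, from -1 to 1, then the turn about the tool's z as a share of 180 degrees, from -1 to 1, then the opening, from -1 (shut) to 1 (fully open). In form: [[x, y, z, roll, jaw], ...]. A call has exactly 10 rows; each row is the pose to reach, as a shift and turn from the pose commanded when the call began, along the tool's axes at that moment, turning the shorter way round; what a row does not reach only later rows make up. A row lasts 1/12 s, in which the tool goes at most 41.7 mm and 7.16 degrees, less where a joint would pass 70% of its speed; a pose out of reach is approached as far as the arm can. A call with a number of a shift or a turn outside -1 to 1 is refused whole. A call with a gripper value outside its range is refused whole. The fingers move at their own pace and stop on an object; the grip force is fixed at half the most. Time passes only in rows, so rows that repeat a pose let the fingers close, or fill a call up. It gives the time, the measured TCP pose, the force, the opening and the grip force at its end, in the units of the state.
- arm.get_state(): the state, without advancing time (a new reading comes with each control period).
- arm.capture(name): name is "scene" or "side" or "wrist"; returns the picture (400x640x3 uint8, blue, green, red); there is no depth.
- arm.get_calibration(name): a dict with "fx", "fy", "cx", "cy" (pixels), "eye" and "attitude" of the camera in the world; the wrist camera has in their place "mount" (4x4, takes a point from camera to tool coordinates, whose origin is the TCP and whose axes are the flange's). Camera axes: x right, y down, z forward; pixel columns grow to the right and rows downward; lengths in m; the calibration is good to about 2 mm. A picture is of the moment at which its call begins: read the wrist's pose just before it. get_calibration takes no time and is no camera call.
- arm.job_done(): hands the job in; it is judged then, once.
Trained networks look in the newest picture that a camera, given by its name, has taken for a name from the list of things; names that differ only in an ending like _2 or _b are one class to them, and where a whole thing is asked for, a point or a joint stands for the part that bears it (a point fixed in the world has none). Each returns a list of dicts, best first, with "p" (0 to 1); they miss things now and then, are a little off and sometimes report something else, mostly with a low value. They report only what shows in the picture. A call takes as long as a camera call. They do not tell look-alikes from the thing itself.
- arm.cut_out(query, camera): "pixels" (400x640 bool, what is visible of it) and "uv" ([column, row] in pixels, amid what is visible of it).
- arm.place_of(query, camera): "uv" ([column, row] in pixels: a listed point, or the origin of a listed thing).
The state is a dict: "time_s": time; "qpos": joint angles; "joint_vel": joint speeds; "effort": joint torques, N m; "tcp_pos": TCP position; "tcp_rot": TCP orientation; "ft_force": force on the tool from outside, world axes, zero at the start; "ft_torque": the same for the moment, N m; "grip_width": finger opening in m; "gripper_force": force on a finger pad.
Only numpy, scipy, OpenCV 4.12 (cv2) and the standard library are available. Lean on these libraries where they do the work, as an engineer would, in place of code of your own. Each camera call takes 0.05 s, during which the arm holds its last target. There are 200 camera calls.

## Task

Lay up the stacked heel on the upturned shoe: set the three leather lifts on its heel seat one upon another, the largest first, then the middle one, then the smallest, and finish with the rubber top piece. Each must lie flat, centred across the heel, the same way round as the seat, with its flat breast edge in line with the flat edge of the seat. Leave the hammer, the tin and the thread where they are.

Things in the scene. Friction and masses are not known exactly. Their poses are not given: they have to be found in the camera images.
- heel_seat (a point): Heel seat of a black shoe fixed bottom up on an iron jack: a level brown leather D, 70 mm long, 66 wide. Point: on its top face, middle of its flat (breast) edge, 165 mm above the bench; x towards the toe, z up, so the seat spans x -70..0, y +-33 mm, round end at the back. Ahead of it the sole climbs to 24 mm above the seat (105 mm ahead) and ends 202 mm ahead; shoe up to 100 mm wide.
- lift_large_mid (a point): Largest of three tan leatherboard heel lifts (stiff, bonded), about 42 g: 66 mm long (x), 62 wide (y), 11 thick. A D in plan: flat breast edge at +x, parallel sides, half-round back (radius 31) at -x. Lies loose on the blue mat, whose top is 3 mm above the bench. Point: its centre in all three (breast edge 33 mm to +x, underside 5.5 mm below); z up, both faces alike.
- lift_middle_mid (a point): Middle one of three tan heel lifts, about 32 g: 58 mm long (x), 54 wide (y), 11 thick. A D in plan: flat breast edge at +x, parallel sides, half-round back (radius 27) at -x. Lies loose on the blue mat, whose top is 3 mm above the bench. Point: its centre in all three (breast edge 29 mm to +x, underside 5.5 mm below); z up, both faces alike.
- lift_small_mid (a point): Smallest of three tan heel lifts, about 24 g: 50 mm long (x), 46 wide (y), 11 thick. A D in plan: flat breast edge at +x, parallel sides, half-round back (radius 23) at -x. Lies loose on the blue mat, whose top is 3 mm above the bench. Point: its centre in all three (breast edge 25 mm to +x, underside 5.5 mm below); z up, both faces alike.
- top_piece_mid (a point): Dark rubber top piece with steel pins (the heel's wearing face), about 18 g: 44 mm long (x), 40 wide (y), 8 thick. A D in plan: flat breast edge at +x, parallel sides, half-round back (radius 20) at -x. Lies loose on the blue mat, whose top is 3 mm above the bench. Point: its centre in all three (breast edge 22 mm to +x, underside 4 mm below); z up, both faces alike.
- hammer: Bystander: a hammer with a wooden handle, 260 mm long, lying on the bench beyond the mat; origin under the middle of its length, at bench height.
- tack_tin: Bystander: a round open tin of tacks, 68 mm across and 24 mm high, on the mat's left edge; origin at the centre of its underside.
- thread_spool: Bystander: a wooden spool of linen thread, 42 mm across and 46 mm high, standing on the bench between the robot and the mat; origin at the centre of its underside.
Things that resemble listed ones, but are neither listed nor needed, are in the scene too. What is shaped like the part that bears top_piece_mid but pink is not meant.

How it is judged:
At the end, for the whole second after the job is handed in: On the heel seat lie, from below, the largest, middle and smallest lift and the top piece, released, at rest: each within 4 mm of its height, breast edge in line with the seat's and centred across within 8 mm each, round back to the back of the shoe, within 0.2 rad of the seat (x of lift_large_mid in the frame of heel_seat between -0.041 and -0.025 m and y of lift_large_mid in the frame of heel_seat between -0.008 and 0.008 m and z of lift_large_mid in the frame of heel_seat between 0.0015 and 0.0095 m and angle between the x axis of each of lift_large_mid, lift_middle_mid, lift_small_mid, top_piece_mid and the x axis of heel_seat, either way round below 0.2 rad and x of heel_seat in the frame of lift_large_mid above 0 m and contact force between the fingers and lift_large below 0.05 N and linear speed of each of lift_large, lift_middle, lift_small, top_piece below 0.02 m/s and angular speed of each of lift_large, lift_middle, lift_small, top_piece below 0.3 rad/s and x of lift_middle_mid in the frame of heel_seat between -0.037 and -0.021 m and y of lift_middle_mid in the frame of heel_seat between -0.008 and 0.008 m and z of lift_middle_mid in the frame of heel_seat between 0.0125 and 0.0205 m and x of heel_seat in the frame of lift_middle_mid above 0 m and contact force between the fingers and lift_middle below 0.05 N and x of lift_small_mid in the frame of heel_seat between -0.033 and -0.017 m and y of lift_small_mid in the frame of heel_seat between -0.008 and 0.008 m and z of lift_small_mid in the frame of heel_seat between 0.0235 and 0.0315 m and x of heel_seat in the frame of lift_small_mid above 0 m and contact force between the fingers and lift_small below 0.05 N and x of top_piece_mid in the frame of heel_seat between -0.03 and -0.014 m and y of top_piece_mid in the frame of heel_seat between -0.008 and 0.008 m and z of top_piece_mid in the frame of heel_seat between 0.033 and 0.041 m and x of heel_seat in the frame of top_piece_mid above 0 m and contact force between the fingers and top_piece below 0.05 N); the robot touches nothing.
It fails at once if the hammer is moved more than 30 mm (distance of hammer from where it was at the start of the episode above 0.03 m).
It fails at once if the tack tin is moved more than 30 mm (distance of tack_tin from where it was at the start of the episode above 0.03 m).
It fails at once if the thread spool is moved more than 30 mm (distance of thread_spool from where it was at the start of the episode above 0.03 m).
It also fails if it takes over 128 s, if anything falls off the work surface, if the arm or the gripper's body presses on something with over 40 N, if the wrist force passes 120 N, or if a joint passes its speed limit or range.

## Working session

There is one attempt and no reset: what is moved stays moved. The work goes in short steps, Python scripts to look and compute and a shell command to move; the robot and the scene stay as the last step left them, time stands still between calls to the robot, and variables do not carry over. Pictures are saved under pics/ and viewed, at most 14 in all, crops included, and the job is handed in when it is done.

```bash
mkdir -p pics; ls; python3 - <<'E'
from bench import arm
import cv2,numpy as np
s=arm.get_state();print(s['time_s'],s['tcp_pos'],s['tcp_rot'],s['grip_width'],arm.tcp_to_grasp)
for n in ("scene","side"):
    im=arm.capture(n);cv2.imwrite(f"pics/{n}0.png",im)
    c=arm.get_calibration(n);print(n,c)
    for q in ["heel_seat","lift_large_mid","lift_middle_mid","lift_small_mid","top_piece_mid","hammer","tack_tin","thread_spool"]:
        print(q,[(round(d['p'],2),np.round(d['uv'],1).tolist()) for d in arm.place_of(q,n)][:5])
print(arm.get_calibration("wrist"))
E
```

```text
pics
0.0 [ 0.22913562 -0.49987326  0.40352407] [-1.08504634e-03  9.76997525e-01  2.13247847e-01 -1.21212577e-04] 0.09438701366377751 0.1804
scene {'fx': 384.97132289754154, 'fy': 384.97132289754154, 'cx': 316.9108663837998, 'cy': 202.01206648057666, 'eye': array([0.78901987, 0.46511776, 0.81070627]), 'attitude': array([-0.09522848,  0.32580216,  0.90292644, -0.26364432])}
heel_seat [(0.66, [224.2, 126.0])]
lift_large_mid [(0.83, [331.4, 310.0]), (0.71, [374.6, 251.7])]
lift_middle_mid [(0.65, [325.4, 218.0])]
lift_small_mid [(0.75, [282.2, 265.8]), (0.37, [388.0, 205.2])]
top_piece_mid [(0.81, [458.3, 208.0]), (0.6, [442.7, 239.6])]
hammer [(0.84, [227.6, 315.8]), (0.51, [325.5, 218.4])]
tack_tin [(0.62, [411.8, 339.7])]
thread_spool [(0.66, [387.4, 209.2])]
side {'fx': 369.91112958704576, 'fy': 369.91112958704576, 'cx': 321.4067025080432, 'cy': 203.11347048449267, 'eye': array([-0.01505358,  0.64006646,  0.7318635 ]), 'attitude': array([ 0.15830484, -0.3343116 ,  0.84303351, -0.39047386])}
heel_seat [(0.9, [361.8, 141.2]), (0.66, [237.8, 199.3])]
lift_large_mid [(0.58, [238.0, 250.4])]
lift_middle_mid [(0.73, [325.7, 237.1])]
lift_small_mid [(0.48, [276.2, 216.0])]
top_piece_mid [(0.59, [359.7, 348.7]), (0.57, [314.7, 328.2]), (0.5, [294.9, 274.6])]
hammer [(0.84, [239.9, 198.0])]
tack_tin [(0.87, [212.4, 300.2]), (0.41, [325.2, 236.6])]
thread_spool [(0.81, [348.9, 286.9])]
{'fx': 300.58951833514317, 'fy': 300.58951833514317, 'cx': 321.00785900764726, 'cy': 199.18084366621224, 'mount': array([[ 1.33837890e-03, -9.71541452e-01, -2.36865819e-01,
         6.66861825e-02],
       [ 9.99999058e-01,  1.37237891e-03,  2.13397148e-05,
         3.76467030e-05],
       [ 3.04337236e-04, -2.36865624e-01,  9.71542373e-01,
         1.99731762e-02],
       [ 0.00000000e+00,  0.00000000e+00,  0.00000000e+00,
         1.00000000e+00]])}
```

View pics/scene0.png

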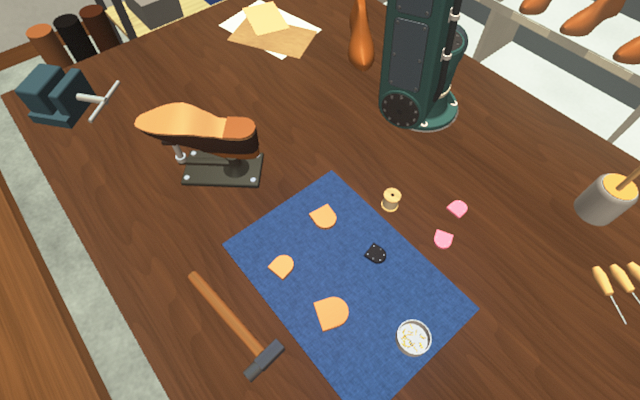

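View pics/side0.png

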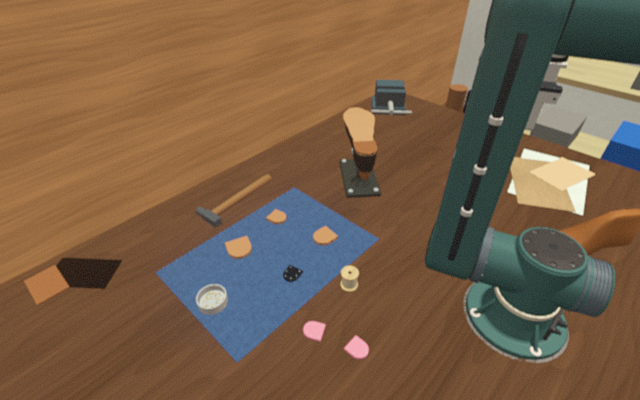

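```bash
cat > h.py <<'E'
from bench import arm
import cv2,numpy as np
from scipy.spatial.transform import Rotation as R
from scipy.optimize import minimize
def q2R(q): return R.from_quat([q[1],q[2],q[3],q[0]]).as_matrix()
class Cam:
    def __init__(s,n):
        c=arm.get_calibration(n);s.n=n;s.c=c
        if n=="wrist":
            st=arm.get_state();T=np.eye(4);T[:3,:3]=q2R(st['tcp_rot']);T[:3,3]=st['tcp_pos']
            T=T@c['mount'];s.Rm=T[:3,:3];s.e=T[:3,3]
        else: s.Rm=q2R(c['attitude']);s.e=np.array(c['eye'])
        s.K=np.array([[c['fx'],0,c['cx']],[0,c['fy'],c['cy']],[0,0,1]])
        s.im=arm.capture(n)
    def proj(s,P):
        p=(np.atleast_2d(P)-s.e)@s.Rm@s.K.T;return p[:,:2]/p[:,2:]
    def unproj(s,uv,z):
        uv=np.atleast_2d(uv);d=np.c_[uv,np.ones(len(uv))]@np.linalg.inv(s.K).T@s.Rm.T
        return s.e+d*((z-s.e[2])/d[:,2])[:,None]
def D(L,W):
    r=W/2;a=np.linspace(np.pi/2,3*np.pi/2,24)
    return np.array([[L/2,-r],[L/2,r]]+[[-L/2+r+r*np.cos(t),r*np.sin(t)] for t in a])
def place(d,x,y,w,z):
    c,s=np.cos(w),np.sin(w);return np.c_[d@np.array([[c,s],[-s,c]])+[x,y],np.full(len(d),z)]
def fit(cam,mask,L,W,zb,zt,S=4):
    """prism silhouette against mask -> x,y,yaw,iou"""
    d=D(L,W);ys,xs=np.nonzero(mask);o=np.array([xs.min()-15,ys.min()-15])
    sh=((ys.max()-o[1]+15)*S,(xs.max()-o[0]+15)*S)
    m=cv2.resize(mask[o[1]:o[1]+sh[0]//S,o[0]:o[0]+sh[1]//S].astype(np.uint8),(sh[1],sh[0]),interpolation=cv2.INTER_NEAREST)
    sh=m.shape
    def cost(p):
        P=np.r_[place(d,p[0]/1e3,p[1]/1e3,p[2]/30,zb),place(d,p[0]/1e3,p[1]/1e3,p[2]/30,zt)]
        h=cv2.convexHull(((cam.proj(P)+.5-o)*S).astype(np.float32)).astype(np.int32)
        t=np.zeros(sh,np.uint8);cv2.fillConvexPoly(t,h,1)
        return 1-(t&m).sum()/max(1,(t|m).sum())
    c=cam.unproj([[xs.mean(),ys.mean()]],zt)[0]*1e3;best=None
    for w in np.arange(0,6.28,.52):
        x0=np.array([c[0],c[1],w*30])
        r=minimize(cost,x0,method='Nelder-Mead',options=dict(initial_simplex=[x0,x0+[6,0,0],x0+[0,6,0],x0+[0,0,9]],xatol=.05,fatol=1e-4))
        if best is None or r.fun<best.fun: best=r
    x,y,w=best.x;w=(w/30+np.pi)%(2*np.pi)-np.pi
    return np.round([x/1e3,y/1e3,w,1-best.fun],4)
DIM=dict(lift_large_mid=(.066,.062,.003,.014),lift_middle_mid=(.058,.054,.003,.014),lift_small_mid=(.05,.046,.003,.014),top_piece_mid=(.044,.04,.003,.011))
def blob(im,uv,thr=45):
    """flood fill of like colour at uv"""
    b=cv2.GaussianBlur(im,(3,3),0);m=np.zeros((im.shape[0]+2,im.shape[1]+2),np.uint8)
    cv2.floodFill(b,m,(int(uv[0]),int(uv[1])),0,(thr,)*3,(thr,)*3,4|cv2.FLOODFILL_FIXED_RANGE|cv2.FLOODFILL_MASK_ONLY|(1<<8))
    m=m[1:-1,1:-1];return cv2.morphologyEx(m,cv2.MORPH_CLOSE,np.ones((5,5)))>0
E
python3 - <<'E'
from h import *
H={"scene":dict(lift_large_mid=(331,312),lift_middle_mid=(323,216),lift_small_mid=(282,266),top_piece_mid=(375,253)),
"side":dict(lift_large_mid=(238,246),lift_middle_mid=(325,236),lift_small_mid=(276,216),top_piece_mid=(292,274))}
for n in H:
    c=Cam(n)
    for q,uv in H[n].items():
        ds=[d for d in arm.cut_out(q,n) if np.hypot(*(np.array(d['uv'])-uv))<15]
        if ds: print(n,q,round(ds[0]['p'],2),fit(c,ds[0]['pixels'],*DIM[q]))
        else: print(n,q,'none',c.unproj(uv,.012))
    for uv in ([(224.2,126)],[(225,118),(224,137),(255,140)]) if n=="scene" else ([(361.8,141.2)],):
        print('seat',c.unproj(uv,.165))
    pts={"scene":[(391,205),(413,345),(190,275),(262,360),(228,316)],"side":[(349,288),(212,300),(270,178),(208,214),(240,198)]}[n]
    print(c.unproj(pts,.0).round(3))
E
```

```text
scene lift_large_mid 0.78 [ 0.6119  0.3013 -0.3602  0.9612]
scene lift_middle_mid 0.81 [ 0.4788  0.1176 -1.7234  0.9391]
scene lift_small_mid 0.92 [0.6299 0.1525 0.1197 0.934 ]
scene top_piece_mid 0.65 [ 0.4481  0.2637 -1.281   0.8771]
seat [[ 0.55700739 -0.14489957  0.165     ]]
seat [[ 0.54205352 -0.16512109  0.165     ]
 [ 0.5752978  -0.11679553  0.165     ]
 [ 0.52714404 -0.06535482  0.165     ]]
[[0.322 0.191 0.   ]
 [0.528 0.454 0.   ]
 [0.799 0.035 0.   ]
 [0.779 0.283 0.   ]
 [0.784 0.166 0.   ]]
side lift_large_mid 0.67 [ 0.6077  0.3044 -0.3568  0.9453]
side lift_middle_mid 0.71 [ 0.4751  0.1209 -1.7789  0.9123]
side lift_small_mid 0.71 [0.6266 0.1551 0.1258 0.8875]
side top_piece_mid 0.68 [ 0.446   0.2679 -1.3538  0.9288]
seat [[ 0.55691436 -0.13356671  0.165     ]]
[[0.317 0.198 0.   ]
 [0.53  0.444 0.   ]
 [0.799 0.036 0.   ]
 [0.796 0.28  0.   ]
 [0.787 0.169 0.   ]]
```

```bash
cat >> h.py <<'E'
def to(x,y,z,head):
    """shares from current pose to TCP target, heading of tool x"""
    st=arm.get_state();M=q2R(st['tcp_rot']);d=M.T@(np.array([x,y,z])-st['tcp_pos'])/.12
    dh=(head-np.arctan2(M[1,0],M[0,0])+np.pi)%(2*np.pi)-np.pi
    print('t',round(st['time_s'],2),'shares',d.round(3),'roll',round(-dh/np.pi,3),'tcp',st['tcp_pos'].round(4),'tilt',M[:,2].round(3))
E
python3 -m jog '[[0.94,-0.47,-0.35,0,1],[0.94,-0.47,-0.35,0,1],[0.94,-0.47,-0.35,0,1],[0.94,-0.47,-0.35,0,1],[0.94,-0.47,-0.35,0,1],[0.94,-0.47,-0.35,0,1],[0.94,-0.47,-0.35,0,1],[0.94,-0.47,-0.35,0,1],[0.94,-0.47,-0.35,0,1],[0.94,-0.47,-0.35,0,1]]'
python3 -m jog '[[0.94,-0.47,0,0,1],[0.94,-0.47,0,0,1],[0.94,-0.47,0,0,1],[0.94,-0.47,0,0,1],[0.94,-0.47,0,0,1],[0.94,-0.47,0,0,1],[0.94,-0.47,0,0,1],[0.94,-0.47,0,0,1],[0.94,-0.47,0,0,1],[0.94,-0.47,0,0,1]]'
python3 -m jog '[[0.94,-0.47,0,0,1],[0.94,-0.47,0,0,1],[0.94,-0.47,0,0,1],[0.94,-0.47,0,0,1],[0.94,-0.47,0,0,1],[0.94,-0.47,0,0,1],[0.94,-0.47,0,0,1],[0.94,-0.47,0,0,1],[0.94,-0.47,0,0,1],[0.94,-0.47,0,0,1]]'
python3 -m jog '[[0.94,-0.47,0,0,1],[0.94,-0.47,0,0,1],[0.94,-0.47,0,0,1],[0.94,-0.47,0,-0.24,1],[0.94,-0.47,0,-0.24,1],[0.94,-0.47,0,-0.24,1],[0.94,-0.47,0,-0.24,1],[0.94,-0.47,0,-0.24,1],[0.94,-0.47,0,-0.24,1],[0.94,-0.47,0,-0.24,1]]'
python3 -m jog '[[0,0,0,-0.24,1],[0,0,0,-0.24,1],[0,0,0,-0.24,1],[0,0,0,-0.24,1],[0,0,0,-0.24,1],[0,0,0,-0.24,1],[0,0,0,-0.24,1],[0,0,0,-0.24,1],[0,0,0,-0.24,1],[0,0,0,-0.24,1]]'
python3 - <<'E'
from h import *
to(.544,-.107,.44,1.95)
c=Cam("wrist");cv2.imwrite("pics/w1.png",c.im)
for d in arm.place_of("heel_seat","wrist"): print(d,c.unproj(d['uv'],.165))
E
```

```text
time_s: 2.23
tcp_pos: [0.3076, -0.4026, 0.4459]
tcp_rot: [-0.001, 0.977, 0.212, -0.0]
ft_force: [0.6, 0.1, -0.5]
grip_width: 0.0939
gripper_force: 0.0
time_s: 3.07
tcp_pos: [0.3867, -0.3043, 0.4466]
tcp_rot: [0.0, 0.977, 0.212, -0.0]
ft_force: [-0.5, -0.0, 0.1]
grip_width: 0.0939
gripper_force: 0.0
time_s: 3.9
tcp_pos: [0.4658, -0.206, 0.4468]
tcp_rot: [0.0, 0.977, 0.212, 0.0]
ft_force: [0.4, 0.5, -0.6]
grip_width: 0.0939
gripper_force: 0.0
time_s: 4.73
tcp_pos: [0.5452, -0.1074, 0.4466]
tcp_rot: [0.0, 0.829, 0.559, -0.0]
ft_force: [-0.7, -1.4, 0.1]
grip_width: 0.0942
gripper_force: 0.0
time_s: 5.57
tcp_pos: [0.5453, -0.107, 0.4467]
tcp_rot: [0.0, 0.567, 0.823, 0.0]
ft_force: [-0.3, 0.0, -0.0]
grip_width: 0.0939
gripper_force: 0.0
t 5.57 shares [ 0.004 -0.01   0.056] roll -0.005 tcp [ 0.5453 -0.107   0.4467] tilt [ 0. -0. -1.]
{'uv': [324.0, 243.3], 'p': 0.72} [[ 0.55994132 -0.14181752  0.165     ]]
{'uv': [569.0, 37.5], 'p': 0.57} [[0.67862083 0.08990317 0.165     ]]
```

View pics/w1.png

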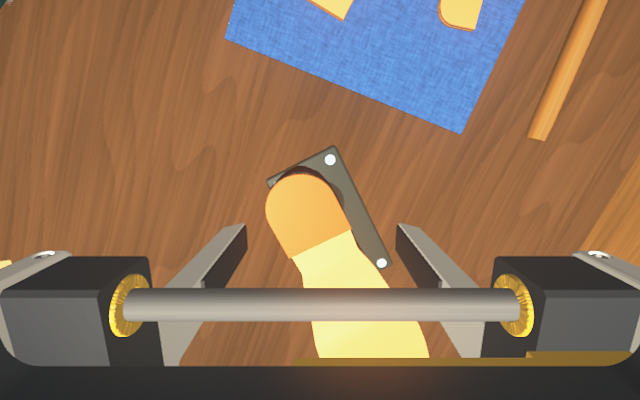

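The wrist view shows the seat: an orange D, with its back near (297,175) and its breast edge from (291,257) to (350,231). The sole runs down and to the right from it. Next I fit its pose.

```bash
python3 - <<'E'
from h import *
c=Cam("wrist")
for thr in (20,30,40):
    m=blob(c.im,(305,215),thr);print(thr,m.sum(),fit(c,m,.07,.066,.163,.165))
x,y,w,_=fit(c,blob(c.im,(305,215),30),.07,.066,.163,.165)
v=c.im.copy();cv2.polylines(v,[c.proj(place(D(.07,.066),x,y,w,.165)).astype(np.int32)],True,(0,0,255),1)
cv2.imwrite("pics/w2.png",cv2.resize(v[140:290,220:400],None,fx=3,fy=3))
# masks from fixed cams
for n,uv in (("scene",(240,128)),("side",(364,147))):
    k=Cam(n); k.im=cv2.polylines(k.im.copy(),[k.proj(place(D(.07,.066),x,y,w,.165)).astype(np.int32)],True,(0,0,255),1)
    cv2.imwrite(f"pics/{n}1.png",cv2.resize(k.im[uv[1]-50:uv[1]+50,uv[0]-60:uv[0]+60],None,fx=4,fy=4))
a=[cv2.resize(cv2.imread(f"pics/{p}.png"),(400,320)) for p in ("w2","scene1","side1")]
cv2.imwrite("pics/m1.png",cv2.resize(np.hstack(a[:2]),(800,320)));cv2.imwrite("pics/m1.png",np.hstack(a[:2]))
E
```

```text
20 4586 [ 0.5309 -0.1211 -0.753   0.941 ]
30 4670 [ 0.5305 -0.1211 -0.7454  0.9564]
40 4744 [ 0.5306 -0.121  -0.7409  0.9702]
```

View pics/m1.png

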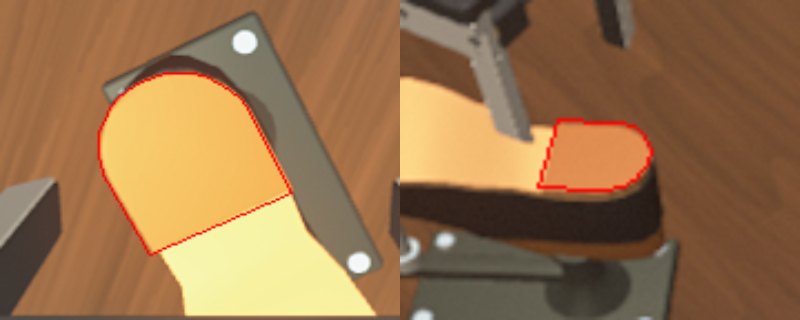

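The red outline matches the seat in both views. I now have the seat pose, so I go to the large lift.

```bash
python3 - <<'E'
from h import *
to(.6212,.2983,.36,2.78)
E
```

```text
t 5.82 shares [2.926 1.799 0.722] roll -0.268 tcp [ 0.5453 -0.1069  0.4467] tilt [ 0. -0. -1.]
```

```bash

python3 -m jog '[[0.98,0.6,0,0,1],[0.98,0.6,0,0,1],[0.98,0.6,0,0,1],[0.98,0.6,0,0,1],[0.98,0.6,0,0,1],[0.98,0.6,0,0,1],[0.98,0.6,0,0,1],[0.98,0.6,0,0,1],[0.98,0.6,0,0,1],[0.98,0.6,0,0,1]]' >/dev/null
python3 -m jog '[[0.98,0.6,0,0,1],[0.98,0.6,0,0,1],[0.98,0.6,0,0,1],[0.98,0.6,0,0,1],[0.98,0.6,0,0,1],[0.98,0.6,0,0,1],[0.98,0.6,0,0,1],[0.98,0.6,0,0,1],[0.98,0.6,0,0,1],[0.98,0.6,0,0,1]]' >/dev/null
python3 -m jog '[[0.97,0.6,0.72,-0.268,1],[0.97,0.6,0.72,-0.268,1],[0.97,0.6,0.72,-0.268,1],[0.97,0.6,0.72,-0.268,1],[0.97,0.6,0.72,-0.268,1],[0.97,0.6,0.72,-0.268,1],[0.97,0.6,0.72,-0.268,1],[0.97,0.6,0.72,-0.268,1],[0.97,0.6,0.72,-0.268,1],[0.97,0.6,0.72,-0.268,1]]'
cat >> h.py <<'E'
def look(q,near,g,zt,pic=None,thr=40,H=np.pi):
    """wrist fit of piece q near world xy; prints shares to grasp g ahead of its mid at TCP height zt"""
    c=Cam("wrist");uv=c.proj([[near[0],near[1],DIM[q][3]]])[0]
    m=blob(c.im,uv,thr);f=fit(c,m,*DIM[q]);print('blob',m.sum(),f)
    for d in arm.cut_out(q,"wrist"):
        if np.hypot(*(np.array(d['uv'])-uv))<40: print('net',round(d['p'],2),fit(c,d['pixels'],*DIM[q]))
    x,y,w,_=f
    to(x+g*np.cos(w),y+g*np.sin(w),zt,w+H)
    if pic:
        v=c.im.copy();cv2.polylines(v,[c.proj(place(D(*DIM[q][:2]),x,y,w,DIM[q][3])).astype(np.int32)],True,(0,0,255),1);cv2.imwrite(pic,v)
E
python3 - <<'E'
from h import *
look("lift_large_mid",(.61,.3025),.012,.2035,"pics/w3.png")
E
```

```text
time_s: 8.32
tcp_pos: [0.6209, 0.2983, 0.3606]
tcp_rot: [0.0, 0.181, 0.983, 0.0]
ft_force: [0.6, 0.2, 0.8]
grip_width: 0.0938
gripper_force: 0.0
blob 2917 [ 0.6099  0.3019 -0.3738  0.9646]
net 0.65 [ 0.6098  0.302  -0.3486  0.9729]
t 8.42 shares [-0.003 -0.006  1.309] roll 0.003 tcp [0.6209 0.2984 0.3606] tilt [ 0.  0. -1.]
```

View pics/w3.png

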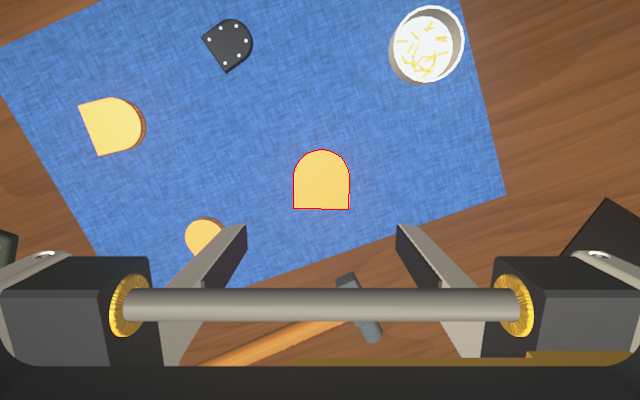

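```bash

python3 -m jog '[[0,0,0.9,0,1],[0,0,0.9,0,1],[0,0,0.9,0,1],[0,0,0.9,0,1],[0,0,0.9,0,1],[0,0,0.9,0,1],[0,0,0.9,0,1],[0,0,0.9,0,1],[0,0,0.9,0,1],[0,0,0.9,0,1]]'
python3 -m jog '[[0,0,0.2,0,1],[0,0,0.41,0,1],[0,0,0.41,0,1],[0,0,0.41,0,1],[0,0,0.41,0,1],[0,0,0.41,0,-1],[0,0,0.41,0,-1],[0,0,0.41,0,-1],[0,0,0.41,0,-1],[0,0,0.41,0,-1]]'
python3 -m jog '[[0,0,0,0,-1],[0,0,0,0,-1],[0,0,0,0,-1],[0,0,0,0,-1],[0,0,0,0,-1],[0,0,0,0,-1],[0,0,-0.5,0,-1],[0,0,-1,0,-1],[0,0,-1,0,-1],[0,0,-1,0,-1]]'
python3 -m jog '[[0,0,-1,0,-1],[0,0,-1,0,-1],[0,0,-1,0,-1],[0,0,-1,0,-1],[0,0,-1,0,-1],[0,0,-1,0,-1],[0,0,-1,0,-1],[0,0,-1,0,-1],[0,0,-1,0,-1],[0,0,-1,0,-1]]'
python3 - <<'E'
from h import *
s=[.5564,-.1447];w=-.743
for n,m,g in (("large",.033,.012),("middle",.029,.01),("small",.025,.01),("top",.022,.009)):
    print(n,s[0]-(m-g)*np.cos(w),s[1]-(m-g)*np.sin(w))
to(s[0]-.021*np.cos(w),s[1]-.021*np.sin(w),.43,w+np.pi)
cv2.imwrite("pics/w4.png",Cam("wrist").im)
E
```

```text
time_s: 9.25
tcp_pos: [0.6211, 0.2989, 0.2539]
tcp_rot: [0.001, 0.18, 0.984, 0.001]
ft_force: [-0.5, -0.8, 0.1]
grip_width: 0.0938
gripper_force: 0.0
time_s: 10.08
tcp_pos: [0.6208, 0.2988, 0.2031]
tcp_rot: [0.0, 0.18, 0.984, -0.0]
ft_force: [-0.1, 0.7, -0.1]
grip_width: 0.0639
gripper_force: 0.0
time_s: 10.92
tcp_pos: [0.622, 0.2993, 0.3345]
tcp_rot: [0.008, 0.18, 0.984, 0.005]
ft_force: [0.6, -0.3, 2.0]
grip_width: 0.0618
gripper_force: 30.0
time_s: 11.75
tcp_pos: [0.6209, 0.2988, 0.4414]
tcp_rot: [-0.001, 0.18, 0.984, -0.001]
ft_force: [1.1, -0.1, 0.4]
grip_width: 0.0616
gripper_force: 30.0
large 0.5409347101266175 -0.1304934941265541
middle 0.5424075948764635 -0.1318464946859299
small 0.5453533643761553 -0.13455249580468148
top 0.5468262491260013 -0.1359054963640573
t 11.75 shares [-0.644 -3.582  0.101] roll 0.121 tcp [0.6209 0.2988 0.4414] tilt [-0.003 -0.001 -1.   ]
```

View pics/w4.png

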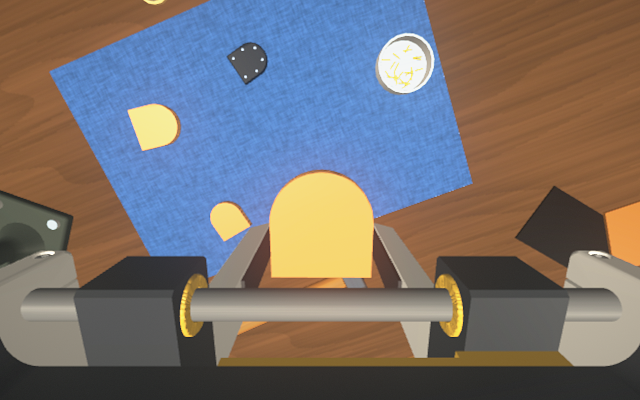

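```bash

python3 -m jog '[[-0.16,-0.9,0,0,-1],[-0.16,-0.9,0,0,-1],[-0.16,-0.9,0,0,-1],[-0.16,-0.9,0,0,-1],[-0.16,-0.9,0,0,-1],[-0.16,-0.9,0,0,-1],[-0.16,-0.9,0,0,-1],[-0.16,-0.9,0,0,-1],[-0.16,-0.9,0,0,-1],[-0.16,-0.9,0,0,-1]]' >/dev/null
python3 -m jog '[[-0.16,-0.9,0,0,-1],[-0.16,-0.9,0,0,-1],[-0.16,-0.9,0,0,-1],[-0.16,-0.9,0,0,-1],[-0.16,-0.9,0,0,-1],[-0.16,-0.9,0,0,-1],[-0.16,-0.9,0,0,-1],[-0.16,-0.9,0,0,-1],[-0.16,-0.9,0,0,-1],[-0.16,-0.9,0,0,-1]]' >/dev/null
python3 -m jog '[[-0.16,-0.9,0,0,-1],[-0.16,-0.9,0,0,-1],[-0.16,-0.9,0,0,-1],[-0.16,-0.9,0,0,-1],[-0.16,-0.9,0,0,-1],[-0.16,-0.9,0,0,-1],[-0.16,-0.9,0,0,-1],[-0.16,-0.9,0,0,-1],[-0.16,-0.9,0,0,-1],[-0.16,-0.9,0,0,-1]]' >/dev/null
python3 -m jog '[[-0.16,-0.88,0,0.121,-1],[-0.16,-0.88,0,0.121,-1],[-0.16,-0.88,0,0.121,-1],[-0.16,-0.88,0,0.121,-1],[-0.16,-0.88,0,0.121,-1],[-0.16,-0.88,0,0.121,-1],[-0.16,-0.88,0,0.121,-1],[-0.16,-0.88,0,0.121,-1],[-0.16,-0.88,0,0.121,-1],[-0.16,-0.88,0,0.121,-1]]'
python3 - <<'E'
from h import *
to(.5409,-.1305,.3655,-.743+np.pi)
E
```

```text
time_s: 15.13
tcp_pos: [0.5407, -0.1294, 0.4431]
tcp_rot: [0.0, 0.362, 0.932, -0.0]
ft_force: [-1.2, -0.8, 0.7]
grip_width: 0.0618
gripper_force: 30.0
t 15.13 shares [-0.008 -0.006  0.647] roll 0.001 tcp [ 0.5407 -0.1294  0.4431] tilt [ 0. -0. -1.]
```

```bash

python3 -m jog '[[-0.01,-0.01,0.3,0,-1],[-0.01,-0.01,0.45,0,-1],[-0.01,-0.01,0.54,0,-1],[-0.01,-0.01,0.57,0,-1],[-0.01,-0.01,0.59,0,-1],[-0.01,-0.01,0.61,0,-1],[-0.01,-0.01,0.63,0,-1],[-0.01,-0.01,0.64,0,-1],[-0.01,-0.01,0.64,0,-1],[-0.01,-0.01,0.64,0,-1]]'
python3 -c "
from h import *
to(.5409,-.1305,.3653,-.743+np.pi)"
```

```text
time_s: 15.97
tcp_pos: [0.5407, -0.1319, 0.3669]
tcp_rot: [0.001, 0.363, 0.932, 0.0]
ft_force: [-0.4, -0.1, -1.1]
grip_width: 0.0617
gripper_force: 30.0
t 15.97 shares [0.007 0.01  0.013] roll 0.0 tcp [ 0.5407 -0.1319  0.3669] tilt [ 0.001 -0.    -1.   ]
```

```bash

python3 -m jog '[[0,0,0.01,0,-1],[0,0,0.01,0,-1],[0,0,0.01,0,-1],[0,0,0.01,0,0.8],[0,0,0.01,0,0.8],[0,0,0.01,0,0.8],[0,0,0.01,0,0.8],[0,0,0.01,0,0.8],[0,0,0.01,0,0.8],[0,0,0.01,0,0.8]]'
python3 -m jog '[[0,0,-0.3,0,1],[0,0,-0.75,0,1],[0,0,-0.75,0,1],[0,0,-0.75,0,1],[0,0,-0.75,0,1],[0,0,-0.75,0,1],[0,0,-0.75,0,1],[0,0,-0.75,0,1],[0,0,-0.75,0,1],[0,0,-0.75,0,1]]'
cat >> h.py <<'E'
B=np.array([.5564,-.1447]);W0=-.743
def check(dims,zb,zt,pic,thr=40):
    """fit placed piece from wrist; prints error of breast mid in seat frame"""
    c=Cam("wrist");e=B-(dims[0]/2)*np.array([np.cos(W0),np.sin(W0)])
    m=blob(c.im,c.proj([[*e,zt]])[0],thr);x,y,w,i=fit(c,m,*dims,zb,zt)
    b=np.array([x,y])+dims[0]/2*np.array([np.cos(w),np.sin(w)])-B
    print('breast err x,y,yaw',(b@[np.cos(W0),np.sin(W0)]).round(4),(b@[-np.sin(W0),np.cos(W0)]).round(4),round(w-W0,3),'iou',i)
    v=c.im.copy();cv2.polylines(v,[c.proj(place(D(*dims),x,y,w,zt)).astype(np.int32)],True,(0,0,255),1);cv2.imwrite(pic,v[100:400,120:520])
E
python3 -c "
from h import *
check((.066,.062),.165,.176,'pics/c1.png')
to(.4770+.01*np.cos(-1.75),.1192+.01*np.sin(-1.75),.36,-1.75+np.pi)"
```

```text
time_s: 16.8
tcp_pos: [0.5406, -0.1319, 0.3651]
tcp_rot: [0.0, 0.363, 0.932, -0.0]
ft_force: [0.5, -0.6, 0.8]
grip_width: 0.0842
gripper_force: 0.0
time_s: 17.63
tcp_pos: [0.5406, -0.1319, 0.454]
tcp_rot: [-0.001, 0.363, 0.932, -0.0]
ft_force: [-0.9, -0.4, -0.7]
grip_width: 0.0935
gripper_force: 0.0
breast err x,y,yaw 0.0037 -0.0022 0.003 iou 0.5322
t 17.68 shares [1.759 1.114 0.788] roll 0.321 tcp [ 0.5406 -0.1319  0.4543] tilt [-0.001  0.    -1.   ]
```

View pics/c1.png

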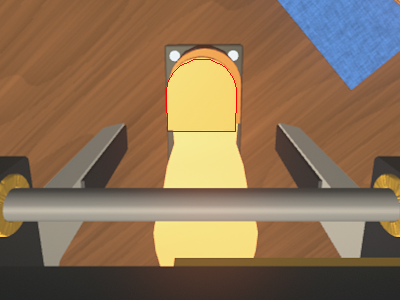

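Lift 1 lies flat on the seat. The outline and the breast edge agree to about 4 mm, though the blob leaked into the sole. On to the middle lift.

```bash

python3 -m jog '[[0.88,0.56,0,0,1],[0.88,0.56,0,0,1],[0.88,0.56,0,0,1],[0.88,0.56,0,0,1],[0.88,0.56,0,0,1],[0.88,0.56,0,0,1],[0.88,0.56,0,0,1],[0.88,0.56,0,0,1],[0.88,0.56,0,0,1],[0.88,0.56,0,0,1]]' >/dev/null
python3 -m jog '[[0.88,0.56,0.79,0.32,1],[0.88,0.56,0.79,0.32,1],[0.88,0.56,0.79,0.32,1],[0.88,0.56,0.79,0.32,1],[0.88,0.56,0.79,0.32,1],[0.88,0.56,0.79,0.32,1],[0.88,0.56,0.79,0.32,1],[0.88,0.56,0.79,0.32,1],[0.88,0.56,0.79,0.32,1],[0.88,0.56,0.79,0.32,1]]'
python3 - <<'E'
from h import *
look("lift_middle_mid",(.477,.1192),.010,.2035,"pics/w5.png")
E
```

```text
time_s: 19.35
tcp_pos: [0.476, 0.1096, 0.3602]
tcp_rot: [0.0, 0.766, 0.643, -0.0]
ft_force: [-0.8, 0.3, 0.4]
grip_width: 0.0941
gripper_force: 0.0
blob 2220 [ 0.4757  0.117  -1.7223  0.9555]
net 0.67 [ 0.4767  0.1174 -1.7108  0.9622]
t 19.45 shares [-0.023 -0.01   1.306] roll -0.007 tcp [0.4759 0.1097 0.3602] tilt [-0. -0. -1.]
```

```bash

python3 -m jog '[[-0.02,-0.01,0.9,-0.007,1],[-0.02,-0.01,0.9,-0.007,1],[-0.02,-0.01,0.9,-0.007,1],[-0.02,-0.01,0.9,-0.007,1],[-0.02,-0.01,0.9,-0.007,1],[-0.02,-0.01,0.9,-0.007,1],[-0.02,-0.01,0.9,-0.007,1],[-0.02,-0.01,0.9,-0.007,1],[-0.02,-0.01,0.9,-0.007,1],[-0.02,-0.01,0.9,-0.007,1]]'
python3 -m jog '[[0,0,0.2,0,1],[0,0,0.4,0,1],[0,0,0.41,0,1],[0,0,0.41,0,1],[0,0,0.41,0,1],[0,0,0.41,0,-1],[0,0,0.41,0,-1],[0,0,0.41,0,-1],[0,0,0.41,0,-1],[0,0,0.41,0,-1]]'
python3 -m jog '[[0,0,0,0,-1],[0,0,0,0,-1],[0,0,0,0,-1],[0,0,0,0,-1],[0,0,0,0,-1],[0,0,0,0,-1],[0,0,-0.5,0,-1],[0,0,-1,0,-1],[0,0,-1,0,-1],[0,0,-1,0,-1]]'
python3 -m jog '[[0,0,-1,0,-1],[0,0,-1,0,-1],[0,0,-1,0,-1],[0,0,-1,0,-1],[0,0,-1,0,-1],[0,0,-1,0,-1],[0,0,-1,0,-1],[0,0,-1,0,-1],[0,0,-1,0,-1],[0,0,-1,0,-1]]'
python3 -c "
from h import *
to(.5424,-.1318,.4437,W0+np.pi)"
```

```text
time_s: 20.28
tcp_pos: [0.4745, 0.1078, 0.2535]
tcp_rot: [0.001, 0.76, 0.65, 0.001]
ft_force: [-0.3, -0.3, -0.7]
grip_width: 0.0942
gripper_force: 0.0
time_s: 21.12
tcp_pos: [0.4742, 0.1078, 0.2032]
tcp_rot: [0.0, 0.76, 0.65, 0.0]
ft_force: [-0.6, 0.3, -0.1]
grip_width: 0.0642
gripper_force: 0.0
time_s: 21.95
tcp_pos: [0.476, 0.1081, 0.332]
tcp_rot: [0.005, 0.76, 0.65, 0.007]
ft_force: [1.4, -0.3, 0.2]
grip_width: 0.0538
gripper_force: 30.0
time_s: 22.78
tcp_pos: [0.4742, 0.1078, 0.4417]
tcp_rot: [-0.001, 0.76, 0.65, -0.001]
ft_force: [-0.3, 0.3, -1.0]
grip_width: 0.0534
gripper_force: 30.0
t 22.78 shares [-1.885  0.869 -0.017] roll -0.313 tcp [0.4742 0.1078 0.4417] tilt [-0.002 -0.    -1.   ]
```

```bash

python3 -m jog '[[-0.94,0.43,0,0,-1],[-0.94,0.43,0,0,-1],[-0.94,0.43,0,0,-1],[-0.94,0.43,0,0,-1],[-0.94,0.43,0,0,-1],[-0.94,0.43,0,0,-1],[-0.94,0.43,0,0,-1],[-0.94,0.43,0,0,-1],[-0.94,0.43,0,0,-1],[-0.94,0.43,0,0,-1]]' >/dev/null
python3 -m jog '[[-0.94,0.44,0,-0.313,-1],[-0.94,0.44,0,-0.313,-1],[-0.94,0.44,0,-0.313,-1],[-0.94,0.44,0,-0.313,-1],[-0.94,0.44,0,-0.313,-1],[-0.94,0.44,0,-0.313,-1],[-0.94,0.44,0,-0.313,-1],[-0.94,0.44,0,-0.313,-1],[-0.94,0.44,0,-0.313,-1],[-0.94,0.44,0,-0.313,-1]]'
python3 -c "
from h import *
to(.5424,-.1318,.3763,W0+np.pi)"
```

```text
time_s: 24.45
tcp_pos: [0.5426, -0.1308, 0.4431]
tcp_rot: [0.0, 0.364, 0.932, 0.0]
ft_force: [0.0, -0.4, 0.5]
grip_width: 0.0536
gripper_force: 30.0
t 24.45 shares [-0.004 -0.008  0.557] roll -0.0 tcp [ 0.5426 -0.1308  0.4431] tilt [ 0. -0. -1.]
```

```bash

python3 -m jog '[[0,0,0.25,0,-1],[0,0,0.38,0,-1],[0,0,0.45,0,-1],[0,0,0.48,0,-1],[0,0,0.5,0,-1],[0,0,0.52,0,-1],[0,0,0.54,0,-1],[0,0,0.55,0,-1],[0,0,0.55,0,-1],[0,0,0.55,0,-1]]'
python3 -m jog '[[0,0,0,0,-1],[0,0,0,0,-1],[0,0,0,0,0.8],[0,0,0,0,0.8],[0,0,0,0,0.8],[0,0,0,0,0.8],[0,0,0,0,0.8],[0,0,0,0,0.8],[0,0,0,0,0.8],[0,0,0,0,0.8]]'
python3 -m jog '[[0,0,-0.3,0,1],[0,0,-0.65,0,1],[0,0,-0.65,0,1],[0,0,-0.65,0,1],[0,0,-0.65,0,1],[0,0,-0.65,0,1],[0,0,-0.65,0,1],[0,0,-0.65,0,1],[0,0,-0.65,0,1],[0,0,-0.65,0,1]]'
python3 -c "
from h import *
check((.058,.054),.176,.187,'pics/c2.png',15)
w=.122;to(.6283+.01*np.cos(w),.1538+.01*np.sin(w),.36,w+np.pi)"
```

```text
time_s: 25.28
tcp_pos: [0.5426, -0.1313, 0.3776]
tcp_rot: [0.0, 0.363, 0.932, -0.0]
ft_force: [0.2, 0.1, -1.0]
grip_width: 0.0536
gripper_force: 30.0
time_s: 26.12
tcp_pos: [0.5426, -0.1312, 0.3771]
tcp_rot: [0.0, 0.363, 0.932, -0.0]
ft_force: [-0.0, 0.3, -0.2]
grip_width: 0.0846
gripper_force: 0.0
time_s: 26.95
tcp_pos: [0.5426, -0.1312, 0.4544]
tcp_rot: [-0.001, 0.363, 0.932, -0.0]
ft_force: [-0.3, 0.5, 0.9]
grip_width: 0.0937
gripper_force: 0.0
breast err x,y,yaw -0.0045 -0.0032 0.023 iou 0.909
t 27.0 shares [1.024 2.297 0.788] roll -0.275 tcp [ 0.5426 -0.1312  0.4546] tilt [-0.001  0.    -1.   ]
```

View pics/c2.png

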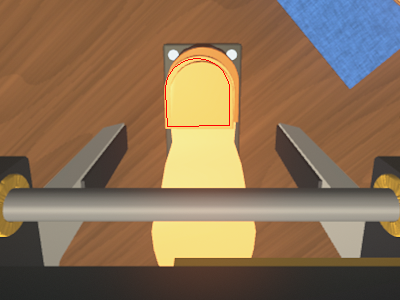

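The middle lift sits on the large one, both about 2–3 mm to the seat's −y side. I'll bias the next ones by +2 mm.

```bash

python3 -m jog '[[0.34,0.77,0,0,1],[0.34,0.77,0,0,1],[0.34,0.77,0,0,1],[0.34,0.77,0,0,1],[0.34,0.77,0,0,1],[0.34,0.77,0,0,1],[0.34,0.77,0,0,1],[0.34,0.77,0,0,1],[0.34,0.77,0,0,1],[0.34,0.77,0,0,1]]' >/dev/null
python3 -m jog '[[0.34,0.77,0,0,1],[0.34,0.77,0,0,1],[0.34,0.77,0,0,1],[0.34,0.77,0,0,1],[0.34,0.77,0,0,1],[0.34,0.77,0,0,1],[0.34,0.77,0,0,1],[0.34,0.77,0,0,1],[0.34,0.77,0,0,1],[0.34,0.77,0,0,1]]' >/dev/null
python3 -m jog '[[0.34,0.76,0.79,-0.275,1],[0.34,0.76,0.79,-0.275,1],[0.34,0.76,0.79,-0.275,1],[0.34,0.76,0.79,-0.275,1],[0.34,0.76,0.79,-0.275,1],[0.34,0.76,0.79,-0.275,1],[0.34,0.76,0.79,-0.275,1],[0.34,0.76,0.79,-0.275,1],[0.34,0.76,0.79,-0.275,1],[0.34,0.76,0.79,-0.275,1]]'
python3 - <<'E'
from h import *
look("lift_small_mid",(.6283,.1538),.010,.2035,"pics/w6.png")
E
```

```text
time_s: 29.5
tcp_pos: [0.6389, 0.1547, 0.3604]
tcp_rot: [0.0, -0.059, 0.998, -0.0]
ft_force: [0.3, 0.4, 0.4]
grip_width: 0.0939
gripper_force: 0.0
blob 1636 [0.6273 0.1513 0.1902 0.9482]
net 0.73 [0.627  0.152  0.1746 0.9755]
t 29.6 shares [ 0.016 -0.011  1.308] roll -0.022 tcp [0.6389 0.1547 0.3604] tilt [ 0. -0. -1.]
```

```bash

python3 -m jog '[[0.01,-0.01,0.9,-0.019,1],[0.01,-0.01,0.9,-0.019,1],[0.01,-0.01,0.9,-0.019,1],[0.01,-0.01,0.9,-0.019,1],[0.01,-0.01,0.9,-0.019,1],[0.01,-0.01,0.9,-0.019,1],[0.01,-0.01,0.9,-0.019,1],[0.01,-0.01,0.9,-0.019,1],[0.01,-0.01,0.9,-0.019,1],[0.01,-0.01,0.9,-0.019,1]]'
python3 -m jog '[[0,0,0.2,0,1],[0,0,0.4,0,1],[0,0,0.41,0,1],[0,0,0.41,0,1],[0,0,0.41,0,1],[0,0,0.41,0,-1],[0,0,0.41,0,-1],[0,0,0.41,0,-1],[0,0,0.41,0,-1],[0,0,0.41,0,-1]]'
python3 -m jog '[[0,0,0,0,-1],[0,0,0,0,-1],[0,0,0,0,-1],[0,0,0,0,-1],[0,0,0,0,-1],[0,0,0,0,-1],[0,0,-0.5,0,-1],[0,0,-1,0,-1],[0,0,-1,0,-1],[0,0,-1,0,-1]]'
python3 -m jog '[[0,0,-1,0,-1],[0,0,-1,0,-1],[0,0,-1,0,-1],[0,0,-1,0,-1],[0,0,-1,0,-1],[0,0,-1,0,-1],[0,0,-1,0,-1],[0,0,-1,0,-1],[0,0,-1,0,-1],[0,0,-1,0,-1]]'
python3 -c "
from h import *
to(.5468,-.1331,.4437,W0+np.pi)"
```

```text
time_s: 30.43
tcp_pos: [0.6382, 0.1537, 0.2539]
tcp_rot: [0.001, -0.091, 0.996, 0.0]
ft_force: [0.2, -0.2, 0.4]
grip_width: 0.0936
gripper_force: 0.0
time_s: 31.27
tcp_pos: [0.6378, 0.1536, 0.2032]
tcp_rot: [0.0, -0.091, 0.996, -0.0]
ft_force: [1.0, -0.4, 0.5]
grip_width: 0.0642
gripper_force: 0.0
time_s: 32.1
tcp_pos: [0.6393, 0.1539, 0.3341]
tcp_rot: [0.009, -0.091, 0.996, 0.0]
ft_force: [0.8, 0.1, 1.5]
grip_width: 0.0455
gripper_force: 30.0
time_s: 32.93
tcp_pos: [0.6379, 0.1536, 0.4415]
tcp_rot: [-0.001, -0.091, 0.996, -0.0]
ft_force: [0.2, 0.7, -0.5]
grip_width: 0.0455
gripper_force: 30.0
t 32.93 shares [ 1.178 -2.213 -0.015] roll 0.294 tcp [0.6379 0.1536 0.4415] tilt [-0.003 -0.    -1.   ]
```

```bash

python3 -m jog '[[0.39,-0.74,0,0,-1],[0.39,-0.74,0,0,-1],[0.39,-0.74,0,0,-1],[0.39,-0.74,0,0,-1],[0.39,-0.74,0,0,-1],[0.39,-0.74,0,0,-1],[0.39,-0.74,0,0,-1],[0.39,-0.74,0,0,-1],[0.39,-0.74,0,0,-1],[0.39,-0.74,0,0,-1]]' >/dev/null
python3 -m jog '[[0.39,-0.74,0,0,-1],[0.39,-0.74,0,0,-1],[0.39,-0.74,0,0,-1],[0.39,-0.74,0,0,-1],[0.39,-0.74,0,0,-1],[0.39,-0.74,0,0,-1],[0.39,-0.74,0,0,-1],[0.39,-0.74,0,0,-1],[0.39,-0.74,0,0,-1],[0.39,-0.74,0,0,-1]]' >/dev/null
python3 -m jog '[[0.4,-0.73,0,0.294,-1],[0.4,-0.73,0,0.294,-1],[0.4,-0.73,0,0.294,-1],[0.4,-0.73,0,0.294,-1],[0.4,-0.73,0,0.294,-1],[0.4,-0.73,0,0.294,-1],[0.4,-0.73,0,0.294,-1],[0.4,-0.73,0,0.294,-1],[0.4,-0.73,0,0.294,-1],[0.4,-0.73,0,0.294,-1]]'
python3 -c "
from h import *
to(.5468,-.1331,.3873,W0+np.pi)"
```

```text
time_s: 35.43
tcp_pos: [0.5465, -0.1326, 0.4431]
tcp_rot: [0.0, 0.362, 0.932, -0.0]
ft_force: [0.5, 0.0, -0.2]
grip_width: 0.0454
gripper_force: 30.0
t 35.43 shares [-0.005 -0.002  0.465] roll 0.001 tcp [ 0.5465 -0.1326  0.4431] tilt [ 0. -0. -1.]
```

```bash

python3 -m jog '[[0,0,0.2,0,-1],[0,0,0.3,0,-1],[0,0,0.36,0,-1],[0,0,0.39,0,-1],[0,0,0.41,0,-1],[0,0,0.43,0,-1],[0,0,0.45,0,-1],[0,0,0.46,0,-1],[0,0,0.46,0,-1],[0,0,0.46,0,-1]]'
python3 -m jog '[[0,0,0,0,-1],[0,0,0,0,-1],[0,0,0,0,0.8],[0,0,0,0,0.8],[0,0,0,0,0.8],[0,0,0,0,0.8],[0,0,0,0,0.8],[0,0,0,0,0.8],[0,0,0,0,0.8],[0,0,0,0,0.8]]'
python3 -m jog '[[0,0,-0.3,0,1],[0,0,-0.6,0,1],[0,0,-0.6,0,1],[0,0,-0.6,0,1],[0,0,-0.6,0,1],[0,0,-0.6,0,1],[0,0,-0.6,0,1],[0,0,-0.6,0,1],[0,0,-0.6,0,1],[0,0,-0.6,0,1]]'
python3 -c "
from h import *
check((.05,.046),.187,.198,'pics/c3.png',12)
w=-1.32;to(.447+.009*np.cos(w),.2658+.009*np.sin(w),.36,w+np.pi)"
```

```text
time_s: 36.27
tcp_pos: [0.5465, -0.1328, 0.3882]
tcp_rot: [0.0, 0.363, 0.932, -0.0]
ft_force: [0.5, 0.3, 0.6]
grip_width: 0.0451
gripper_force: 30.0
time_s: 37.1
tcp_pos: [0.5465, -0.1328, 0.3879]
tcp_rot: [0.0, 0.363, 0.932, -0.0]
ft_force: [-0.6, -0.7, -0.5]
grip_width: 0.0843
gripper_force: 0.0
time_s: 37.93
tcp_pos: [0.5465, -0.1328, 0.4592]
tcp_rot: [-0.001, 0.363, 0.932, -0.0]
ft_force: [0.1, -0.3, 0.3]
grip_width: 0.0939
gripper_force: 0.0
breast err x,y,yaw -0.0126 -0.0039 0.002 iou 0.7091
t 37.98 shares [2.792 1.848 0.83 ] roll 0.184 tcp [ 0.5465 -0.1328  0.4595] tilt [-0.001  0.    -1.   ]
```

View pics/c3.png

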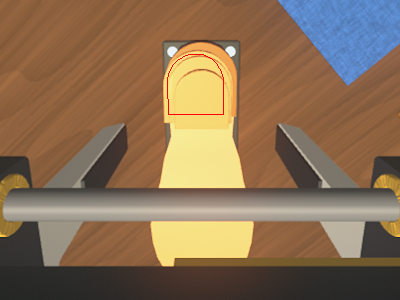

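The fit leaked here. In the picture the small lift's back is at row 69 and its breast near row 128, which fits its place on the stack. Next is the top piece.

```bash

python3 -m jog '[[0.93,0.62,0,0,1],[0.93,0.62,0,0,1],[0.93,0.62,0,0,1],[0.93,0.62,0,0,1],[0.93,0.62,0,0,1],[0.93,0.62,0,0,1],[0.93,0.62,0,0,1],[0.93,0.62,0,0,1],[0.93,0.62,0,0,1],[0.93,0.62,0,0,1]]' >/dev/null
python3 -m jog '[[0.93,0.62,0,0,1],[0.93,0.62,0,0,1],[0.93,0.62,0,0,1],[0.93,0.62,0,0,1],[0.93,0.62,0,0,1],[0.93,0.62,0,0,1],[0.93,0.62,0,0,1],[0.93,0.62,0,0,1],[0.93,0.62,0,0,1],[0.93,0.62,0,0,1]]' >/dev/null
python3 -m jog '[[0.93,0.61,0.83,0.184,1],[0.93,0.61,0.83,0.184,1],[0.93,0.61,0.83,0.184,1],[0.93,0.61,0.83,0.184,1],[0.93,0.61,0.83,0.184,1],[0.93,0.61,0.83,0.184,1],[0.93,0.61,0.83,0.184,1],[0.93,0.61,0.83,0.184,1],[0.93,0.61,0.83,0.184,1],[0.93,0.61,0.83,0.184,1]]'
python3 - <<'E'
from h import *
look("top_piece_mid",(.447,.2658),.009,.2025,"pics/w7.png",30)
E
```

```text
time_s: 40.48
tcp_pos: [0.4503, 0.2562, 0.3616]
tcp_rot: [0.001, 0.613, 0.79, 0.001]
ft_force: [0.2, 0.5, 0.4]
grip_width: 0.0939
gripper_force: 0.0
blob 1201 [ 0.4463  0.2658 -1.3886  0.9315]
net 0.61 [ 0.4467  0.2657 -1.3337  0.9704]
t 40.58 shares [ 0.009 -0.019  1.322] roll 0.022 tcp [0.4501 0.2564 0.3612] tilt [ 0.002  0.    -1.   ]
```

View pics/w7.png

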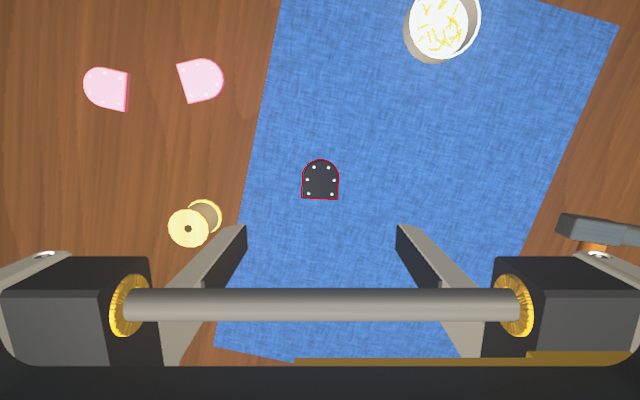

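```bash

python3 -m jog '[[0.01,-0.02,0.9,0.008,1],[0.01,-0.02,0.9,0.008,1],[0.01,-0.02,0.9,0.008,1],[0.01,-0.02,0.9,0.008,1],[0.01,-0.02,0.9,0.008,1],[0.01,-0.02,0.9,0.008,1],[0.01,-0.02,0.9,0.008,1],[0.01,-0.02,0.9,0.008,1],[0.01,-0.02,0.9,0.008,1],[0.01,-0.02,0.9,0.008,1]]'
python3 -m jog '[[0,0,0.2,0,1],[0,0,0.4,0,1],[0,0,0.415,0,1],[0,0,0.415,0,1],[0,0,0.415,0,1],[0,0,0.415,0,-1],[0,0,0.415,0,-1],[0,0,0.415,0,-1],[0,0,0.415,0,-1],[0,0,0.415,0,-1]]'
python3 -m jog '[[0,0,0,0,-1],[0,0,0,0,-1],[0,0,0,0,-1],[0,0,0,0,-1],[0,0,0,0,-1],[0,0,0,0,-1],[0,0,-0.5,0,-1],[0,0,-1,0,-1],[0,0,-1,0,-1],[0,0,-1,0,-1]]'
python3 -m jog '[[0,0,-1,0,-1],[0,0,-1,0,-1],[0,0,-1,0,-1],[0,0,-1,0,-1],[0,0,-1,0,-1],[0,0,-1,0,-1],[0,0,-1,0,-1],[0,0,-1,0,-1],[0,0,-1,0,-1],[0,0,-1,0,-1]]'
python3 -c "
from h import *
to(.5482,-.1344,.4437,W0+np.pi)"
```

```text
time_s: 41.42
tcp_pos: [0.4474, 0.2578, 0.2535]
tcp_rot: [0.001, 0.623, 0.782, 0.001]
ft_force: [-0.2, -0.3, -0.8]
grip_width: 0.0937
gripper_force: 0.0
time_s: 42.25
tcp_pos: [0.4471, 0.2576, 0.2025]
tcp_rot: [0.0, 0.623, 0.782, 0.0]
ft_force: [-0.2, -0.6, 0.1]
grip_width: 0.064
gripper_force: 0.1
time_s: 43.08
tcp_pos: [0.4487, 0.2585, 0.3317]
tcp_rot: [0.004, 0.623, 0.782, 0.007]
ft_force: [1.0, 1.3, 2.0]
grip_width: 0.0396
gripper_force: 30.0
time_s: 43.92
tcp_pos: [0.4471, 0.2577, 0.4412]
tcp_rot: [-0.001, 0.623, 0.782, -0.001]
ft_force: [0.0, 0.2, -0.2]
grip_width: 0.0397
gripper_force: 30.0
t 43.92 shares [-3.373  0.09  -0.02 ] roll -0.192 tcp [0.4471 0.2577 0.4412] tilt [-0.002 -0.001 -1.   ]
```

```bash

python3 -m jog '[[-0.85,0.02,0,0,-1],[-0.85,0.02,0,0,-1],[-0.85,0.02,0,0,-1],[-0.85,0.02,0,0,-1],[-0.85,0.02,0,0,-1],[-0.85,0.02,0,0,-1],[-0.85,0.02,0,0,-1],[-0.85,0.02,0,0,-1],[-0.85,0.02,0,0,-1],[-0.85,0.02,0,0,-1]]' >/dev/null
python3 -m jog '[[-0.85,0.02,0,0,-1],[-0.85,0.02,0,0,-1],[-0.85,0.02,0,0,-1],[-0.85,0.02,0,0,-1],[-0.85,0.02,0,0,-1],[-0.85,0.02,0,0,-1],[-0.85,0.02,0,0,-1],[-0.85,0.02,0,0,-1],[-0.85,0.02,0,0,-1],[-0.85,0.02,0,0,-1]]' >/dev/null
python3 -m jog '[[-0.84,0.02,0,0,-1],[-0.84,0.02,0,0,-1],[-0.84,0.02,0,0,-1],[-0.84,0.02,0,0,-1],[-0.84,0.02,0,0,-1],[-0.84,0.02,0,0,-1],[-0.84,0.02,0,0,-1],[-0.84,0.02,0,0,-1],[-0.84,0.02,0,0,-1],[-0.84,0.02,0,0,-1]]' >/dev/null
python3 -m jog '[[-0.83,0.03,0,-0.192,-1],[-0.83,0.03,0,-0.192,-1],[-0.83,0.03,0,-0.192,-1],[-0.83,0.03,0,-0.192,-1],[-0.83,0.03,0,-0.192,-1],[-0.83,0.03,0,-0.192,-1],[-0.83,0.03,0,-0.192,-1],[-0.83,0.03,0,-0.192,-1],[-0.83,0.03,0,-0.192,-1],[-0.83,0.03,0,-0.192,-1]]'
python3 -c "
from h import *
to(.5482,-.1344,.3975,W0+np.pi)"
```

```text
time_s: 47.25
tcp_pos: [0.548, -0.1337, 0.4427]
tcp_rot: [0.0, 0.363, 0.932, -0.0]
ft_force: [0.3, 0.4, 0.7]
grip_width: 0.0396
gripper_force: 30.0
t 47.25 shares [-0.005 -0.003  0.376] roll 0.0 tcp [ 0.548  -0.1337  0.4427] tilt [ 0. -0. -1.]
```

```bash

python3 -m jog '[[0,0,0.15,0,-1],[0,0,0.22,0,-1],[0,0,0.28,0,-1],[0,0,0.31,0,-1],[0,0,0.33,0,-1],[0,0,0.34,0,-1],[0,0,0.36,0,-1],[0,0,0.37,0,-1],[0,0,0.37,0,-1],[0,0,0.37,0,-1]]'
python3 -m jog '[[0,0,0,0,-1],[0,0,0,0,-1],[0,0,0,0,0.8],[0,0,0,0,0.8],[0,0,0,0,0.8],[0,0,0,0,0.8],[0,0,0,0,0.8],[0,0,0,0,0.8],[0,0,0,0,0.8],[0,0,0,0,0.8]]'
python3 -m jog '[[0,0,-0.5,0,1],[0,0,-1,0,1],[0,0,-1,0,1],[0,0,-1,0,1],[0,0,-1,0,1],[0,0,-1,0,1],[0,0,-1,0,1],[0,0,-1,0,1],[0,0,-1,0,1],[0,0,-1,0,1]]'
python3 - <<'E'
from h import *
dm=[(.066,.062,.176),(.058,.054,.187),(.05,.046,.198),(.044,.04,.206)];col=[(0,0,255),(0,255,0),(255,0,0),(255,0,255)]
out=[]
for n in ("wrist","scene","side"):
    c=Cam(n);s=8;o=c.proj([[.535,-.125,.19]])[0];k=(3 if n=="wrist" else 6);hw=(66,50) if k==3 else (33,25)
    M=np.float32([[k,0,k*(hw[0]-o[0])],[0,k,k*(hw[1]-o[1])]])
    a=cv2.warpAffine(c.im,M,(396,300),flags=cv2.INTER_CUBIC);b=a.copy()
    for (L,W,z),cl in zip(dm,col):
        e=B-L/2*np.array([np.cos(W0),np.sin(W0)])
        p=c.proj(place(D(L,W),*e,W0,z));p=(p@M[:,:2].T+M[:,2])
        cv2.polylines(b,[p.astype(np.int32)],True,cl,1)
    out+=[a,b]
    print(n,[(round(d['p'],2),fit(c,d['pixels'],.044,.04,.198,.206)) for d in arm.cut_out("top_piece_mid",n) if np.hypot(*(np.array(d['uv'])-o))<40])
print('ideal top',B-.022*np.array([np.cos(W0),np.sin(W0)]),W0)
cv2.imwrite("pics/f1.png",np.vstack([np.hstack(out[:2]),np.hstack(out[2:4])]));cv2.imwrite("pics/f2.png",np.hstack(out[4:6]))
E
```

```text
time_s: 48.08
tcp_pos: [0.5481, -0.1341, 0.3983]
tcp_rot: [0.0, 0.363, 0.932, -0.0]
ft_force: [0.2, -0.2, -0.2]
grip_width: 0.0397
gripper_force: 30.0
time_s: 48.92
tcp_pos: [0.5481, -0.1341, 0.3981]
tcp_rot: [0.0, 0.363, 0.932, -0.0]
ft_force: [0.6, -1.8, -0.0]
grip_width: 0.0845
gripper_force: 0.0
time_s: 49.75
tcp_pos: [0.5482, -0.1341, 0.5168]
tcp_rot: [-0.001, 0.363, 0.932, -0.0]
ft_force: [1.1, -0.5, -0.9]
grip_width: 0.0937
gripper_force: 0.0
wrist [(0.58, array([ 0.5407, -0.1291, -0.7423,  0.9554]))]
scene [(0.5, array([ 0.5436, -0.1275, -0.7615,  0.9202]))]
side [(0.5, array([ 0.5391, -0.1242, -0.7457,  0.8775]))]
ideal top [ 0.54019827 -0.12981699] -0.743
```

View pics/f1.png

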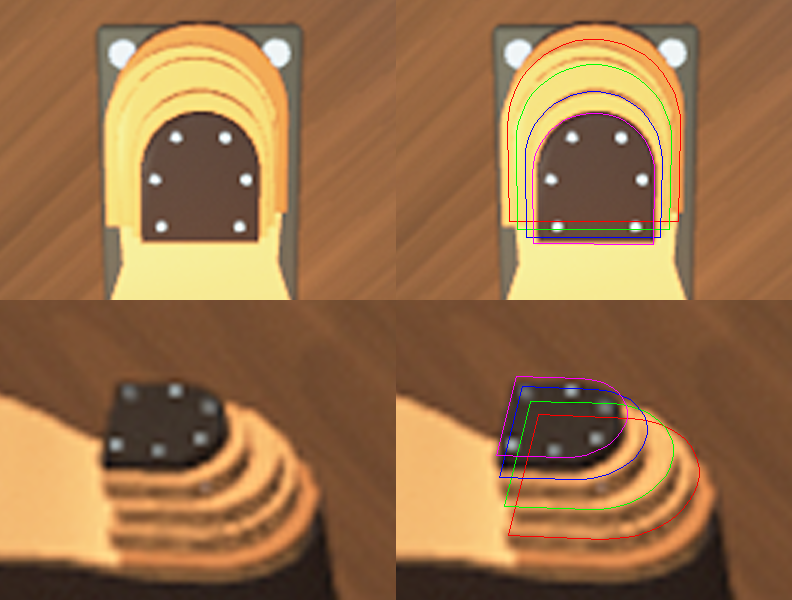

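View pics/f2.png

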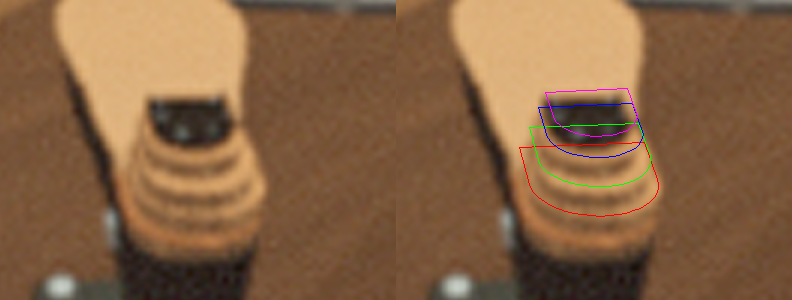

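The stack is complete and flat. The wrist view shows the breast edges aligned and the sideways offsets at about 3 mm or less, with the gripper clear above, so I hand it in.

```bash
python3 -c "
from bench import arm
print(arm.job_done())"
```

```text
the job is handed in; nothing more can be done
None
```

I stacked the three lifts and the rubber top piece on the heel seat in order and handed the job in at about 50 s; by the camera fits, breast edges and centring were within about 3–4 mm of target (8 mm allowed), but no verdict came back.

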